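Tip out the bead tub under the shelf

ROBOT

A 6-joint arm with a two-finger parallel gripper is mounted at the origin on the work surface. World frame = base frame: x ahead of the robot, y to its left, z up, the work surface at z = 0. Lengths are in mm, angles in rad, forces in N, time in s.
With the tool pointing down it reaches from about 325 to 875 mm from the base axis. Payload 4.4 kg.
Tool frame: the origin (TCP) lies on the centre line of the jaws, within the pads' length; the fingertips stand ahead of it and the grasp point (between the pads) lies 6 mm ahead of it (ctrl.tcp_to_tips is the z of the fingertips in the tool frame, in mm); z points along the fingers, y is the direction in which the jaws open and shut (so a half turn about z gives the same grasp; the last joint's range is limited). The gripper opens to 85 mm and grips with 20 to 120 N. Pads are 22 mm wide; open, the fingers measure 114 mm over their backs; the gripper's body (76 mm by 85 mm) begins 54 mm behind the grasp point. The pads swing forward as they close: fully open they stand 13 mm farther back than shut.
Start: joints at [-0.15, 0.207, 1.542, -0, 1.393, -0.15], TCP at [575.002, -0.012, 256.282] pointing down, gripper open.
Joint ranges: [-2.73, 2.73], [-0.86, 2.22], [0.23, 2.46], [-1.11, 4.25], [0.08, 2.63], [-2.82, 2.82]. Speed limits (rad/s): [2.79, 2.79, 3.14, 3.14, 3.14, 3.14].

INTERFACE

Orientations are given as a 3x3 rotation matrix whose columns are the frame's x, y, z axes.
In Python, from plant import ctrl, sensors, optics gives the robot as it stands. Calls block until the motion is done:
- ctrl.move_ptp(position, orientation): joint-space move of the TCP to a pose.
- ctrl.move_l(position, rot=None, vel=150, threshold=None): straight line of the TCP; rot=None keeps the orientation; vel is the mean speed in mm/s. With threshold (N) it stops when the force on the tool has changed by that much, and returns True; else False.
- ctrl.set_joints(angles): joint-space move.
- ctrl.gripper_to(opening, force=None): finger opening in mm; force is the grip in N (None keeps the last); returns when the fingers have stopped.
- ctrl.hold(seconds).
- ctrl.solve_ik(position, orientation): joint angles nearest the present ones, or None.
- sensors.read_state(): the state.
- optics.grab_frame(name): name is "scene" or "side" or "wrist"; returns (picture, depth): 420x560x3 uint8, red, green, blue; 420x560 float32, mm along the optical axis (not along the pixel's ray), 0 where there is no reading.
- optics.camera_params(name): a dict with "mtx" (3x3 intrinsics, pixels), "R" (3x3) and "t" (3): a world point X has camera coordinates R X + t; the wrist camera has in their place "T_tool_cam" (4x4, takes a point from camera to tool coordinates, whose origin is the TCP and whose axes are the flange's). Camera axes: x right, y down, z forward; pixel columns grow to the right and rows downward; lengths in mm; the calibration is good to about 2 mm. The wrist camera is an equidistant fisheye: a pixel r from the principal point sees the ray r / f radians off the axis. A picture is of the moment at which its call begins: read the wrist's pose just before it. camera_params takes no time and is no camera call.
A pose or a line that the arm cannot do raises ctrl.MotionError and nothing moves.
- ctrl.finish_job(): hands the job in, once; it reports no verdict.
The state is a dict: "t": time; "q": joint angles; "qvel": joint speeds; "tau": joint torques, N m; "eef_pos": TCP position; "eef_rot": TCP orientation; "force": force on the tool from outside, world axes, zero at the start; "wrist_torque": the same for the moment, N m; "grip_width": finger opening in mm.
Only numpy, scipy, OpenCV 4.12 (cv2) and the standard library are available. Lean on these libraries where they do the work, as an engineer would, in place of code of your own. Each camera call takes 0.05 s, during which the arm holds its last target.

TASK

Slide the black tray up against the stand's base plate so that it sits under the pouring side, then press the red bar down to tip the tall tub until all six beads have rolled out into the tray. There is little room overhead: do not let the tub strike the shelf. Ease the tub back upright, leave the tray home with the beads in it, and do not disturb the other things on the bench.

Things in the scene. Friction and masses are not known exactly. Their poses are not given: they have to be found in the camera images.
- station: Fixed tipping stand, 200 x 220 mm: dark steel base plate, two grey posts, plywood back (+x) and side panel (-y). Origin on the table, straight below the tub's middle; x points away from the robot into the back panel, y to the open side where the tub pours. Place and yaw vary. The tub's pivot axis is parallel to x, 130 mm above the origin.
- shelf: Fixed plywood shelf over the tub, 15 mm thick, small jars on it. Origin straight above the stand's origin at the shelf's underside (212 mm up), same axes; it covers x -42 to +92 mm and y -125 to +97 mm.
- stop (a point): Top of the middle of the base plate's straight +y edge (y = +28 mm in the stand's frame, plate 12 mm high, edge parallel to the stand's x axis, 200 mm long): the stop which the tray's wall comes up against.
- tub (a joint): Tilt (rad) of the tall clear tub with blue rim: 0 upright (a stop), growing as the mouth goes over to the stand's +y side. It rights itself when the bar is let go, with a torque up to about 0.25 N m. The rim passes 8 mm under the shelf; the beads roll out at about 1.8 to 1.9; at about 2.2 the tub's base comes up and strikes the shelf.
- mouth (a point): Centre of the tub's open mouth. The tub is 78 mm along the pivot, 70 mm wide, 155 mm tall, 4 mm walls; the mouth lies 65 mm above the pivot and the base 90 mm below it when upright.
- bar (a point): Point to press, near mid-length of the tub's red tipping bar: round, 14 mm thick, 70 mm long, parallel to the pivot, at x = -112 mm in the stand's frame, 70 mm in front of the shelf. Fixed to the tub on a crank 55 mm from the pivot; 0.576 rad ahead of straight up (towards +y) at tilt 0, tilt adds to this. Pressed down from above it tips the tub.
- tray: Loose black catch tray, 150 mm (its x) by 130 mm (its y), 32 mm high, 4 mm walls, 0.35 kg. Origin under its centre; its -y wall faces the stand. Home is with that wall against the stop: tray centre at y = +93 mm in the stand's frame, x near 0.
- bead0_center (a point): Centre of one of six round stone beads, 22 mm in diameter, 15 g, that start on the floor of the tub.
- bead1_center (a point): Centre of one of six round stone beads, 22 mm in diameter, 15 g, that start on the floor of the tub.
- bead2_center (a point): Centre of one of six round stone beads, 22 mm in diameter, 15 g, that start on the floor of the tub.
- bead3_center (a point): Centre of one of six round stone beads, 22 mm in diameter, 15 g, that start on the floor of the tub.
- bead4_center (a point): Centre of one of six round stone beads, 22 mm in diameter, 15 g, that start on the floor of the tub.
- bead5_center (a point): Centre of one of six round stone beads, 22 mm in diameter, 15 g, that start on the floor of the tub.
- mug: Bystander: blue mug, 76 mm wide, 88 mm tall; origin at the middle of its underside. Leave it alone.
- bottle: Bystander: clear bottle with green cap, 60 mm wide, 170 mm tall; origin at the middle of its underside. Leave it alone.
- jar: Bystander: amber jar, 64 mm wide, 75 mm tall; origin at the middle of its underside. Leave it alone.
- dish: Bystander: small red bowl, 90 mm wide, 28 mm tall; origin at the middle of its underside. Leave it alone.
- brush: Bystander: brush lying on the bench; origin at the middle of its underside. Leave it alone.
- pot: Bystander: white pot with grey cap, 56 mm wide, 60 mm tall; origin at the middle of its underside. Leave it alone.

How it is judged (in metres and radians):
On the way, in this order (a step that is already met when the one before it is completed fails the run):
1. the tray is home against the stop, the tub still upright (y of tray in the frame of station below 0.106 m and x of tray in the frame of station between -0.032 and 0.032 m and angle between the y axis of tray and the y axis of station, either way round below 0.15 rad and value of joint tub below 0.3 rad), for 0.2 s.
2. the tub is tipped over and all six beads are in the tray (value of joint tub above 1.6 rad and x of bead0_center in the frame of tray between -0.073 and 0.073 m and y of bead0_center in the frame of tray between -0.063 and 0.063 m and height (world z) of each of bead0_center, bead1_center, bead2_center, bead3_center, bead4_center, bead5_center below 0.045 m and x of bead1_center in the frame of tray between -0.073 and 0.073 m and y of bead1_center in the frame of tray between -0.063 and 0.063 m and x of bead2_center in the frame of tray between -0.073 and 0.073 m and y of bead2_center in the frame of tray between -0.063 and 0.063 m and x of bead3_center in the frame of tray between -0.073 and 0.073 m and y of bead3_center in the frame of tray between -0.063 and 0.063 m and x of bead4_center in the frame of tray between -0.073 and 0.073 m and y of bead4_center in the frame of tray between -0.063 and 0.063 m and x of bead5_center in the frame of tray between -0.073 and 0.073 m and y of bead5_center in the frame of tray between -0.063 and 0.063 m), for 0.2 s.
At the end, for the whole second after the job is handed in: The tub is upright again (tilt under 0.1 rad), the tray is home (within 13 mm of the stop, within 32 mm sideways and 0.15 rad square to it) and at rest, and all six beads lie in the tray (value of joint tub below 0.1 rad and y of tray in the frame of station below 0.106 m and x of tray in the frame of station between -0.032 and 0.032 m and angle between the y axis of tray and the y axis of station, either way round below 0.15 rad and linear speed of tray below 0.02 m/s and x of bead0_center in the frame of tray between -0.073 and 0.073 m and y of bead0_center in the frame of tray between -0.063 and 0.063 m and height (world z) of each of bead0_center, bead1_center, bead2_center, bead3_center, bead4_center, bead5_center below 0.045 m and x of bead1_center in the frame of tray between -0.073 and 0.073 m and y of bead1_center in the frame of tray between -0.063 and 0.063 m and x of bead2_center in the frame of tray between -0.073 and 0.073 m and y of bead2_center in the frame of tray between -0.063 and 0.063 m and x of bead3_center in the frame of tray between -0.073 and 0.073 m and y of bead3_center in the frame of tray between -0.063 and 0.063 m and x of bead4_center in the frame of tray between -0.073 and 0.073 m and y of bead4_center in the frame of tray between -0.063 and 0.063 m and x of bead5_center in the frame of tray between -0.073 and 0.073 m and y of bead5_center in the frame of tray between -0.063 and 0.063 m); the robot touches nothing.
It fails at once if the tub strikes the shelf (contact force between tub and shelf above 0.5 N).
It fails at once if the tub is let go and slams back upright instead of being eased back (velocity of joint tub below -7 rad/s).
It fails at once if another thing on the bench is pushed away (distance of any of mug, bottle, jar, dish, brush, pot from where it was at the start of the episode above 0.03 m).
It also fails if it takes over 61 s, if anything falls off the work surface, if the arm or the gripper's body presses on something with over 40 N, if the wrist force passes 120 N, or if a joint passes its speed limit or range.

## Working session

There is one attempt and no reset: what is moved stays moved. The work goes in short steps, each a Python script; the robot and the scene stay as the last script left them, time stands still between calls to the robot, and variables do not carry over. Pictures are saved under pics/ and viewed, and the job is handed in when it is done.

```bash
ls; mkdir -p pics
python3 - <<'E'
from plant import ctrl, sensors, optics
import cv2,numpy as np
s=sensors.read_state();print(s['t'],s['eef_pos'],s['eef_rot'],s['grip_width'],ctrl.tcp_to_tips)
for n in("scene","side","wrist"):
    p,d=optics.grab_frame(n);cv2.imwrite(f"pics/{n}0.png",p[:,:,::-1]);np.savez(f"pics/{n}0.npz",p=p,d=d,**optics.camera_params(n),eef=np.array(s['eef_pos']),rot=s['eef_rot'])
    print(n,optics.camera_params(n))
E
```

```text
pics
0.0 [5.74309062e+02 9.36318328e-02 2.55113656e+02] [[ 3.29369264e-05  9.99997512e-01 -2.23041734e-03]
 [ 9.99999931e-01 -3.21133186e-05  3.69296524e-04]
 [ 3.69223979e-04 -2.23042935e-03 -9.99997444e-01]] 85.33900002584197 25.0
scene {'mtx': array([[509.86119165,   0.        , 280.94301978],
       [  0.        , 509.86119165, 208.73083183],
       [  0.        ,   0.        ,   1.        ]]), 'R': array([[ 0.98244182,  0.18643566,  0.00705866],
       [ 0.17807732, -0.92576897, -0.33352704],
       [-0.05564664,  0.3289279 , -0.94271411]]), 't': array([-560.14340446,  -64.30275207, 1406.66938836])}
side {'mtx': array([[420.30251456,   0.        , 283.80752782],
       [  0.        , 420.30251456, 212.68314899],
       [  0.        ,   0.        ,   1.        ]]), 'R': array([[ 0.79988987, -0.59981713, -0.01988992],
       [-0.33297979, -0.41598682, -0.84621476],
       [ 0.49930017,  0.68350155, -0.53247063]]), 't': array([-453.20818965,  296.39709867,  853.74222354])}
wrist {'mtx': array([[325.1922621 ,   0.        , 278.31372442],
       [  0.        , 325.1922621 , 209.86267979],
       [  0.        ,   0.        ,   1.        ]]), 'T_tool_cam': array([[-6.14393408e-05, -9.49555598e-01, -3.13598727e-01,
         7.93595656e+01],
       [ 9.99999235e-01, -4.45710600e-04,  1.15366445e-03,
        -9.52643430e-01],
       [-1.23524281e-03, -3.13598416e-01,  9.49554900e-01,
        -1.16813215e+02],
       [ 0.00000000e+00,  0.00000000e+00,  0.00000000e+00,
         1.00000000e+00]])}
```

View pics/scene0.png

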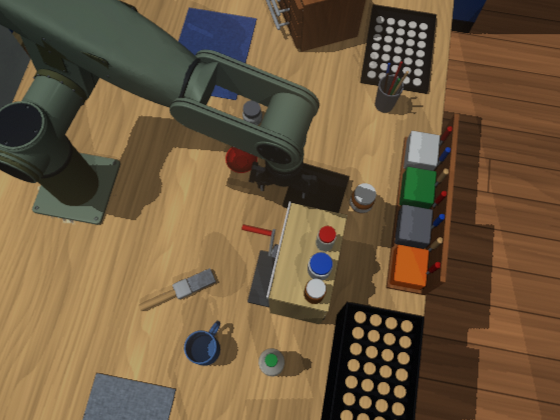

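View pics/side0.png

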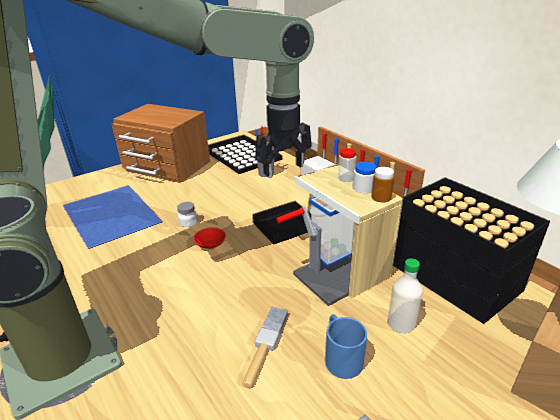

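View pics/wrist0.png

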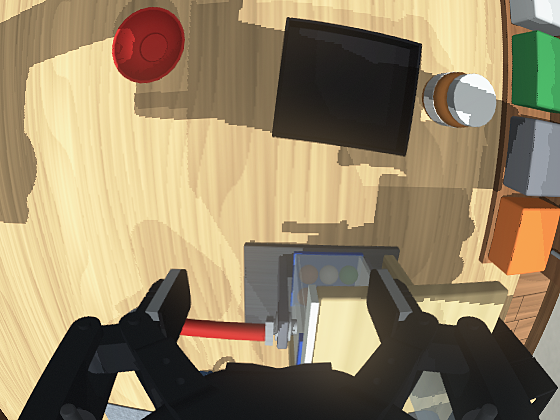

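The wrist view shows the tray (corners about (288,18), (421,45), (406,155), (274,136)), the dish at (148,45), the jar at (460,100), the plate's +y edge from (245,243) to (400,249), and the red bar at (183..265,328). Next I turn these into world points.

```bash
cat > h.py <<'E'
import numpy as np,cv2
def cloud(f):
    z=np.load(f) if isinstance(f,str) else f
    d=z['d'].astype(float);K=z['mtx'];h,w=d.shape
    u,v=np.meshgrid(np.arange(w),np.arange(h))
    x=(u-K[0,2])/K[0,0];y=(v-K[1,2])/K[1,1]
    if 'T_tool_cam' in z:
        r=np.hypot(x,y)+1e-9;t=np.tan(r);P=np.stack([x/r*t*d,y/r*t*d,d],-1)
        T=z['T_tool_cam'];P=P@T[:3,:3].T+T[:3,3]
        P=P@z['rot'].T+z['eef']
    else:
        P=np.stack([x*d,y*d,d],-1);P=(P-z['t'])@z['R']
    P[d<=0]=np.nan
    return z['p'],P
def grab(n,f=None):
    from plant import sensors,optics
    s=sensors.read_state();p,d=optics.grab_frame(n)
    z=dict(p=p,d=d,eef=np.array(s['eef_pos']),rot=np.array(s['eef_rot']),**optics.camera_params(n))
    if f: cv2.imwrite(f'pics/{f}.png',p[:,:,::-1])
    return cloud(z)
E
python3 - <<'E'
from h import *
np.set_printoptions(precision=1,suppress=True)
p,P=cloud('pics/wrist0.npz')
for nm,l in dict(tray=[(289,22),(417,47),(403,150),(278,133),(348,85)],plate=[(246,247),(285,249),(252,280),(395,252)],edge_tab=[(246,238),(270,239)],bar=[(190,326),(200,327),(230,330),(260,332)],shelf=[(320,300),(480,300)],dish=[(148,45)],jar=[(475,100)]).items():
    print(nm,[P[v,u].round(1).tolist() for u,v in l])
# cluster: red bar
hsv=cv2.cvtColor(p,cv2.COLOR_RGB2HSV);red=((hsv[...,0]<8)|(hsv[...,0]>172))&(hsv[...,1]>150)&(hsv[...,2]>60)
for nm in('wrist','side','scene'):
    p,P=cloud(f'pics/{nm}0.npz');hsv=cv2.cvtColor(p,cv2.COLOR_RGB2HSV);red=((hsv[...,0]<8)|(hsv[...,0]>172))&(hsv[...,1]>150)&(hsv[...,2]>60)
    Z=P[...,2]
    q=P[red&(Z>150)&(Z<200)&(P[...,0]<750)&(P[...,1]<0)];print(nm,'bar',len(q),np.nanmedian(q,0),q.min(0),q.max(0))
    q=P[red&(Z>5)&(Z<60)&(P[...,0]<600)];print('dish',len(q),q.min(0),q.max(0))
    dark=p.max(-1)<45
    q=P[dark&(Z>24)&(Z<42)&(P[...,0]>450)&(P[...,0]<800)&(P[...,1]>-50)&(P[...,1]<250)]
    print('trayrim',len(q))
    if len(q)>30:
        r=cv2.minAreaRect(q[:,:2].astype(np.float32));print(r,cv2.boxPoints(r).tolist())
    q=P[(Z>6)&(Z<18)&(p.max(-1)<110)&(P[...,0]>450)&(P[...,0]<850)&(P[...,1]<0)&(P[...,1]>-300)]
    if len(q)>30:
        r=cv2.minAreaRect(q[:,:2].astype(np.float32));print('plate',len(q),r,cv2.boxPoints(r).tolist())
    q=P[(Z>205)&(Z<235)&(P[...,0]>500)&(P[...,0]<900)&(P[...,1]<50)]
    if len(q)>30:
        r=cv2.minAreaRect(q[:,:2].astype(np.float32));print('shelf',len(q),np.median(q[:,2]),r,cv2.boxPoints(r).tolist())
E
```

```text
tray [[584.6, 172.9, 19.5], [725.7, 154.1, 26.7], [711.6, 36.4, 29.4], [572.9, 50.5, 21.4], [651.6, 105.7, 3.6]]
plate [[533.8, -87.0, 12.1], [581.4, -90.0, 11.1], [539.4, -135.1, 9.9], [723.8, -97.2, 10.0]]
edge_tab [[532.9, -80.4, -0.3], [562.9, -81.9, -0.9]]
bar [[506.0, -77.3, 180.0], [513.9, -77.7, 180.0], [537.1, -79.0, 180.4], [559.7, -80.0, 180.6]]
shelf [[595.9, -19.7, 226.2], [700.3, -28.3, 226.2]]
dish [[421.5, 160.1, 3.7]]
jar [[773.6, 99.1, 74.3]]
wrist bar 1325 [531.5 -79.3 180.5] [497.1 -88.8 171.3] [562.7 -74.5 183.3]
dish 3740 [384.9 112.7   5. ] [473.5 200.7  29.2]
trayrim 1409
((647.8977661132812, 103.01934051513672), (128.88308715820312, 149.3314666748047), 83.14813232421875) [[566.0772705078125, 47.94587326049805], [714.3421630859375, 30.13021469116211], [729.71826171875, 158.09280395507812], [581.453369140625, 175.90846252441406]]
plate 2310 ((627.4068603515625, -158.50619506835938), (141.42822265625, 198.2687225341797), 87.78679656982422) [[525.6156005859375, -225.33917236328125], [723.7364501953125, -232.99594116210938], [729.1981201171875, -91.6732177734375],
[... 1577 characters left out ...]
1899414], [713.9054565429688, 30.25101089477539], [727.9822387695312, 156.95506286621094], [580.5239868164062, 173.3375701904297]]
plate 899 ((654.744140625, -158.6959991455078), (248.8192596435547, 265.2011413574219), 81.39917755126953) [[505.02935791015625, -261.8761901855469], [767.2481079101562, -301.5368957519531], [804.4589233398438, -55.51580810546875], [542.2401733398438, -15.8551025390625]]
shelf 4767 225.66886069169533 ((652.0343627929688, -132.75010681152344), (222.99679565429688, 134.10406494140625), 87.79927825927734) [[580.750244140625, -241.5914306640625], [714.75537109375, -246.7410888671875], [723.3184814453125, -23.908782958984375], [589.3133544921875, -18.759124755859375]]
```

The plate and the shelf agree on the stand: origin about (628.8, -115.7), yaw about -2.25°. The bar also lies where predicted, and the tray is at (647.5, 103), yaw about -6.8°. Next, the arm's own bulk for clearance, and the reach of the planned poses.

```bash
cat >> h.py <<'E'
YAW=-0.0393; O=np.array([628.8,-115.7])
EX=np.array([np.cos(YAW),np.sin(YAW)]);EY=np.array([-EX[1],EX[0]])
def W(x,y,z): return np.r_[O+x*EX+y*EY,z]
def S(P): d=np.asarray(P)[...,:2]-O; return np.stack([d@EX,d@EY,np.asarray(P)[...,2]],-1)
def down(a,tx=0):
    """tool pointing down; jaw (tool y) direction at world angle a; """
    y=np.array([np.cos(a),np.sin(a),0]);z=np.array([0,0,-1.]);return np.stack([np.cross(y,z),y,z],1)
E
python3 - <<'E'
from h import *
from plant import ctrl,sensors
np.set_printoptions(precision=2,suppress=True)
for nm in('scene','side'):
    p,P=cloud(f'pics/{nm}0.npz');Z=P[...,2]
    for lo,hi in((270,300),(300,330),(330,360),(360,390),(390,420),(420,450),(450,480),(480,520),(520,600)):
        m=(Z>lo)&(Z<hi)&(abs(P[...,0]-575)<130)&(abs(P[...,1])<150)&((P[...,1]>-15)|(Z>320))
        q=P[m]
        if len(q)>5: print(nm,lo-255,hi-255,len(q),(np.percentile(q,1,axis=0)-[575,0,0])[:2],(np.percentile(q,99,axis=0)-[575,0,0])[:2])
# jars on shelf
p,P=cloud('pics/scene0.npz');q=S(P[(P[...,2]>232)&(P[...,2]<320)]);q=q[(abs(q[:,0]-25)<70)&(abs(q[:,1]+20)<110)]
print('jars',q.min(0),q.max(0))
p,P=cloud('pics/side0.npz');s=S(P);m=(s[...,0]>-90)&(s[...,0]<-40)&(abs(s[...,1])<60)&(s[...,2]>20)&(s[...,2]<205);q=s[m];print('post',len(q),np.percentile(q,[1,50,99],axis=0))
ty=-0.1195
w=np.array([647.7,103,0])+64*np.array([-np.sin(ty),np.cos(ty),0])
for nm,pos,a in(('above',[w[0],w[1],100],ty+np.pi/2),('grip',[w[0],w[1],33],ty+np.pi/2),('home',W(0,157,33),YAW+np.pi/2),('bar0',W(-114,30,183+35),YAW+np.pi/2),('bar1',W(-114,33,93+25),YAW+np.pi/2)):
    print(nm,np.array(pos),ctrl.solve_ik(pos,down(a)))
E
```

```text
scene 15 45 187 [-74.73 -14.75] [70.9   7.81]
scene 45 75 172 [-73.23 -21.25] [69.64  8.85]
scene 75 105 321 [-69.99 -15.42] [65.86 10.64]
scene 105 135 201 [-36.9  -39.88] [34.42 -7.08]
scene 135 165 242 [-36.37 -39.79] [34.2   1.07]
scene 165 195 271 [-32.47 -39.01] [33.94  2.16]
scene 195 225 23 [-15.31 -37.35] [32.34 -3.92]
scene 225 265 166 [-83.25 -62.  ] [35.04 49.92]
scene 265 345 6484 [-127.49  -63.03] [40.96 58.92]
side 15 45 283 [-76.29 -14.34] [67.15 11.45]
side 45 75 534 [-74.62 -19.32] [68.43 15.26]
side 75 105 528 [-70.83 -32.55] [65.12 10.29]
side 105 135 435 [-39.58 -38.15] [21.94 15.01]
side 135 165 453 [-39.1  -37.63] [25.74 22.04]
side 165 195 487 [-38.28 -36.89] [23.25 16.26]
side 195 225 482 [-36.51 -35.22] [21.31 15.99]
side 225 265 605 [-75.51 -59.67] [20.87 11.  ]
side 265 345 3345 [-128.46  -61.91] [27.49 50.04]
jars [ -42.98 -119.83  232.01] [ 79.38  88.22 302.32]
post 857 [[-86.62 -35.67  22.58]
 [-56.81  -2.22 127.94]
 [-40.08  32.96 195.6 ]]
above [655.33 166.54 100.  ] [ 0.12  0.57  1.39 -0.    1.18 -1.33]
grip [655.33 166.54  33.  ] [ 0.12  0.65  1.41 -0.    1.07 -1.33]
home [634.97  41.18  33.  ] [-0.07  0.58  1.53 -0.    1.03 -1.6 ]
bar0 [516.07 -81.24 218.  ] [-0.32  0.13  1.71 -0.    1.3  -1.85]
bar1 [516.18 -78.25 118.  ] [-0.32  0.26  1.79 -0.    1.09 -1.85]
```

Clearances are fine with the tool vertical. The plan is to push the tray's +y wall with both open fingers, jaws along x, which also squares it to the stop.

Run:
```python
from h import *
from plant import ctrl,sensors
ty=-0.12; c=np.array([647.7,103]);ty_=np.array([-np.sin(ty),np.cos(ty)])
def T(y,z): return np.r_[c+y*ty_,z]
ctrl.move_l(T(92,140),down(ty),vel=200)
ctrl.move_l(T(92,25),down(ty),vel=120)
print(sensors.read_state()['force'])
r=ctrl.move_l(W(4,205,25),down(YAW),vel=70,threshold=20); print('a',r,S(sensors.read_state()['eef_pos']))
r=ctrl.move_l(W(0,178,25),down(YAW),vel=60,threshold=20); print('b',r)
r=ctrl.move_l(W(0,164,25),vel=25,threshold=7)
s=sensors.read_state();print(r,s['t'],S(s['eef_pos']),s['force'])
p,P=grab('wrist','w1');p,P=grab('side','s1')
```

```text
[0.34849184 0.74143425 1.06178353]
a False [  3.95585138 205.01785402  24.8577151 ]
b False
True 5.35 [ -0.77934951 169.06079977  24.30077822] [0.3945415  0.59562383 1.77994627]
```

View pics/w1.png

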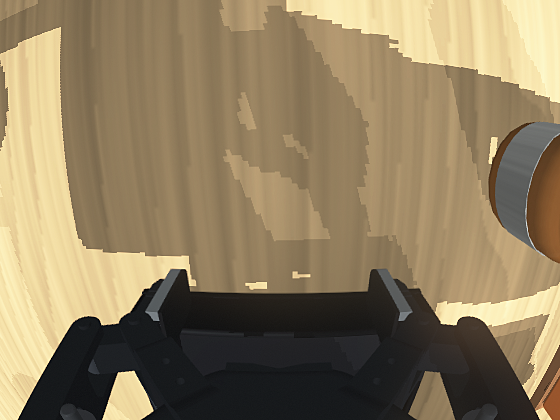

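View pics/s1.png

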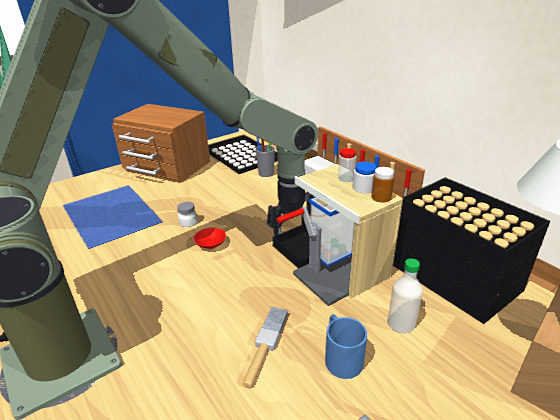

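The contact came at y = 169.06, just as predicted for a tray at home (158 plus the 11 mm half-finger). I back off and check.

Run:
```python
from h import *
from plant import ctrl,sensors
ctrl.move_l(W(0,185,25),vel=80)
ctrl.move_l(W(0,190,250),vel=200)
ctrl.move_l(W(-60,110,265),vel=200)
s=sensors.read_state();print(s['t'])
p,P=grab('wrist','w2');s=S(P)
m=(p.max(-1)<60)&(s[...,2]>25)&(s[...,2]<42)&(abs(s[...,0])<130)&(s[...,1]>0)&(s[...,1]<200)
q=s[m];r=cv2.minAreaRect(q[:,:2].astype(np.float32));print(len(q),r,cv2.boxPoints(r).round(1).tolist())
```

```text
7.7333
1196 ((0.9530792236328125, 92.44619750976562), (129.3230438232422, 149.5615997314453), 89.85834503173828) [[-74.0, 28.0], [75.5999984741211, 27.600000381469727], [75.9000015258789, 156.89999389648438], [-73.69999694824219, 157.3000030517578]]
```

View pics/w2.png

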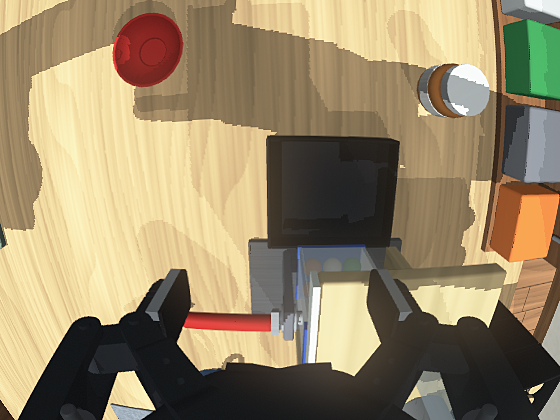

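The tray is home: centre (1.0, 92.4) in the stand frame and square within 0.15°. It shows at pixels (267..398, 135..248). Now I close the fingers and feel for the top of the bar.

```bash
cat >> h.py <<'E'
XB=-118; R=down(YAW)
def tipz(z): return z+25
def arc(t,off=0):
    a=0.576+t; return W(XB,55*np.sin(a),130+55*np.cos(a)+7+off+25)
E
python3 - <<'E'
from h import *
from plant import ctrl,sensors
ctrl.gripper_to(0,30)
ctrl.move_l(arc(0,45),R,vel=200)
r=ctrl.move_l(arc(0,8),R,vel=120,threshold=15);print(r)
r=ctrl.move_l(arc(0,-6),R,vel=15,threshold=2)
s=sensors.read_state();print(r,s['t'],S(s['eef_pos']),arc(0),s['force'],s['grip_width'])
E
```

```text
False
True 10.275 [-117.95896353   30.56787089  207.6067982 ] [512.06812237 -81.12987075 208.12564265] [0.13856791 1.88591298 3.73115537] 0.11045481353111579
```

The bar's top is where predicted, within 0.5 mm. Now I tip along the arc.

Run:
```python
from h import *
from plant import ctrl,sensors
for t in (0.15,0.3,0.5,0.7,0.9,1.1,1.3,1.5):
    r=ctrl.move_l(arc(t,-0.5),R,vel=40,threshold=30)
    s=sensors.read_state();print(t,r,round(s['t'],2),S(s['eef_pos']).round(1),np.round(s['force'],1))
    if r: break
p,P=grab('side','s3');grab('wrist','w3')
hsv=cv2.cvtColor(p,cv2.COLOR_RGB2HSV);s=S(P)
m=((hsv[...,0]<8)|(hsv[...,0]>172))&(hsv[...,1]>150)&(hsv[...,2]>50)&(s[...,0]>-145)&(s[...,0]<-60)&(abs(s[...,1])<75)&(s[...,2]>60)&(s[...,2]<200)
q=s[m];print('bar',len(q),q.min(0),np.median(q,0),q.max(0))
```

```text
0.15 False 10.62 [-117.9   37.2  203.1] [-0.2  3.9  5.3]
0.3 False 10.97 [-118.    43.1  197.1] [-1.8  4.4  6.2]
0.5 False 11.4 [-117.9   48.5  187.8] [-1.2  2.9  5. ]
0.7 False 11.82 [-117.9   52.3  177.6] [0.7 2.5 4.2]
0.9 False 12.25 [-118.    54.5  166.8] [-0.   1.8  3.5]
1.1 False 12.68 [-118.    54.7  155.8] [-0.8  2.2  3.8]
1.3 False 13.1 [-117.9   52.4  145.1] [-0.3  2.2  4.2]
1.5 False 13.53 [-117.9   48.1  135. ] [1.2 3.3 3.7]
bar 126 [-139.00280528   38.56511794   97.61433922] [-101.14723584   43.5758686   106.09975875] [-67.71523376  53.08836127 111.69309393]
```

View pics/s3.png

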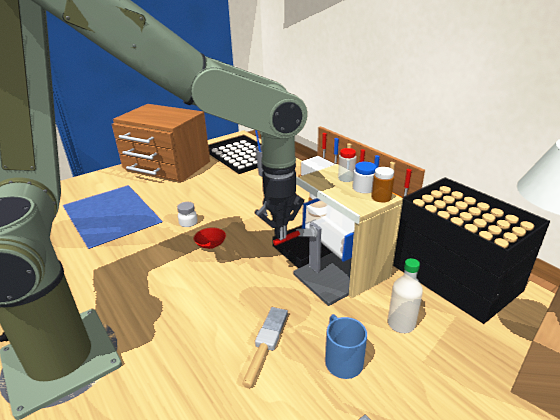

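View pics/w3.png

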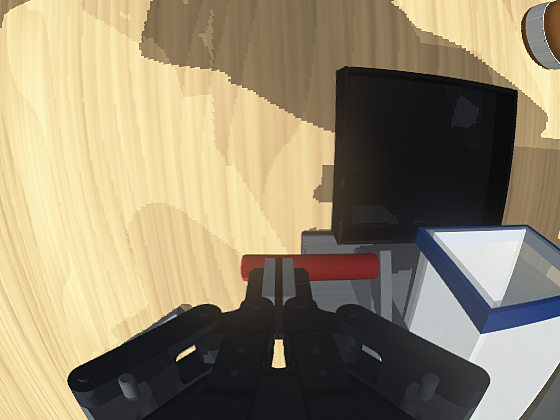

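The tub's blue mouth has come over beside the tray, about level (415..560, 225..330), and the tray is still against the plate with no beads out. I continue gently.

Run:
```python
from h import *
from plant import ctrl,sensors
for t in (1.6,1.7,1.8,1.88):
    r=ctrl.move_l(arc(t,-0.5),R,vel=15,threshold=30)
    s=sensors.read_state();print(t,r,round(s['t'],2),S(s['eef_pos']).round(1),np.round(s['force'],1))
    if r: break
ctrl.hold(1.0)
p,P=grab('side','s4');hsv=cv2.cvtColor(p,cv2.COLOR_RGB2HSV);s=S(P)
m=((hsv[...,0]<8)|(hsv[...,0]>172))&(hsv[...,1]>150)&(hsv[...,2]>50)&(s[...,0]>-145)&(s[...,0]<-60)&(abs(s[...,1])<75)&(s[...,2]>60)&(s[...,2]<200)
q=s[m];print('bar',len(q),q.min(0),np.median(q,0),q.max(0))
p,P=grab('wrist','w4')
```

```text
1.6 False 14.14 [-118.    45.2  130.1] [-0.1  2.1  4.1]
1.7 False 14.66 [-118.2   41.7  125.6] [1.3 2.1 3.5]
1.8 False 15.18 [-118.2   38.1  121.7] [0.3 2.  2.7]
1.88 False 15.62 [-118.1   34.8  118.8] [0.5 2.3 3.5]
bar 125 [-138.60545354   25.94456383   81.96796057] [-99.17836143  29.29986017  90.24183823] [-67.68543514  41.74279266  96.32417684]
```

View pics/s4.png

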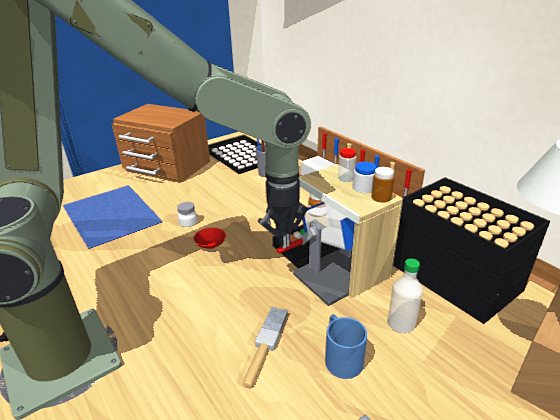

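View pics/w4.png

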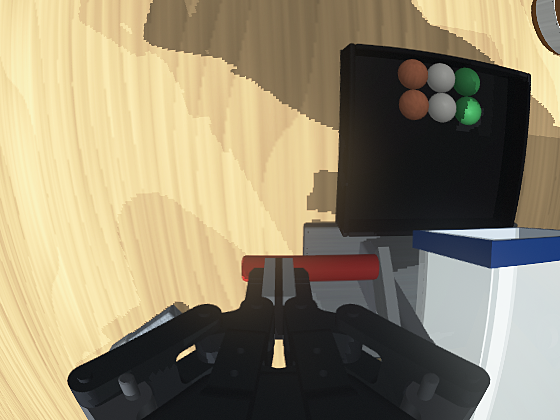

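All six beads (two brown, two white, two green, at (400..480, 60..125)) lie in the tray. I check that they are still and low before easing back.

```bash
cat >> h.py <<'E'
def trayfit(p,P):
    s=S(P);m=(p.max(-1)<60)&(s[...,2]>25)&(s[...,2]<42)&(abs(s[...,0])<130)&(s[...,1]>20)&(s[...,1]<200)
    q=s[m];r=cv2.minAreaRect(q[:,:2].astype(np.float32));print('tray',len(q),np.round(cv2.boxPoints(r),1).tolist())
    m=(p.max(-1)>70)&(s[...,2]>8)&(s[...,2]<45)&(abs(s[...,0])<80)&(s[...,1]>33)&(s[...,1]<153)
    q=s[m];print('beads',len(q),q.min(0).round(1),q.max(0).round(1))
E
python3 - <<'E'
from h import *
from plant import ctrl,sensors
ctrl.hold(0.5)
p,P=grab('wrist','w5');trayfit(p,P);s=sensors.read_state();print(s['t'])
E
```

```text
tray 4418 [[-75.69999694824219, 156.39999389648438], [-75.0999984741211, 26.700000762939453], [76.0999984741211, 27.5], [75.4000015258789, 157.1999969482422]]
beads 3617 [-35.8  40.3   9.5] [ 76.1 152.7  32.9]
17.2667
```

View pics/w5.png

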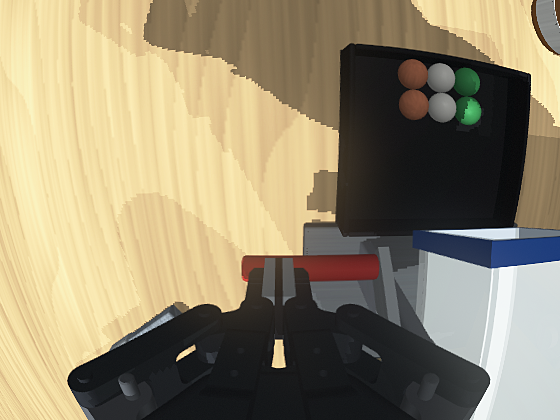

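The beads are at rest inside the tray and below 33 mm at their tops, and the tray is still home. I ease the tub back along the same arc.

Run:
```python
from h import *
from plant import ctrl,sensors
for t in (1.7,1.5,1.3,1.1,0.9,0.7,0.5,0.35,0.2,0.1,0.0):
    r=ctrl.move_l(arc(t,-0.5),R,vel=35)
    s=sensors.read_state();print(t,round(s['t'],2),S(s['eef_pos']).round(1),np.round(s['force'],1))
ctrl.move_l(arc(0,3),R,vel=15)
ctrl.hold(0.3)
ctrl.move_l(arc(0,60),R,vel=120)
ctrl.move_l(W(-60,110,265),R,vel=200)
ctrl.hold(0.3)
p,P=grab('wrist','w6');trayfit(p,P);p,P=grab('side','s6')
hsv=cv2.cvtColor(p,cv2.COLOR_RGB2HSV);s=S(P)
m=((hsv[...,0]<8)|(hsv[...,0]>172))&(hsv[...,1]>150)&(hsv[...,2]>50)&(s[...,0]>-145)&(s[...,0]<-60)&(abs(s[...,1])<75)&(s[...,2]>60)&(s[...,2]<200)
q=s[m];print('bar',len(q),q.min(0),np.median(q,0),q.max(0),sensors.read_state()['t'])
```

```text
1.7 17.7 [-118.    41.5  126.5] [-2.8 -1.3  5. ]
1.5 18.17 [-117.4   47.5  135.7] [-1.5 -3.6  5.1]
1.3 18.63 [-117.4   52.5  145.3] [ 0.1 -2.7  3.2]
1.1 19.1 [-118.2   55.   155.7] [ 0.1 -1.4  3.3]
0.9 19.57 [-118.1   54.9  166.8] [-0.8 -0.9  1.2]
0.7 20.03 [-117.8   52.7  177.7] [-0.   0.7  1.8]
0.5 20.5 [-117.8   48.4  187.9] [0.8 0.4 1.9]
0.35 20.88 [-117.9   43.9  194.8] [-0.4 -0.6  1.5]
0.2 21.27 [-117.8   38.4  201. ] [-1.2 -0.4  1.1]
0.1 21.57 [-117.9   34.2  204.5] [-0.7  0.3  1. ]
0.0 21.88 [-117.8   29.7  207.8] [ 0.4 -0.   0.7]
tray 1245 [[-74.0999984741211, 157.1999969482422], [-73.9000015258789, 27.399999618530273], [75.5, 27.700000762939453], [75.30000305175781, 157.5]]
beads 1930 [-74.4  33.2  12.9] [ 76. 153.  45.]
bar 156 [-138.80791546   21.74677486  168.47613431] [-104.56406449   25.92416833  179.3509547 ] [-65.60938126  35.33997476 184.588178  ] 24.2333
```

View pics/w6.png

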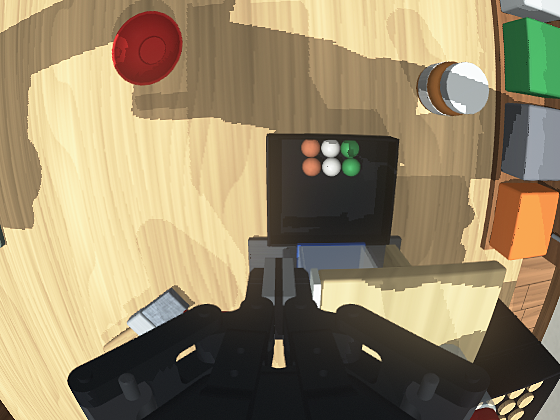

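View pics/s6.png

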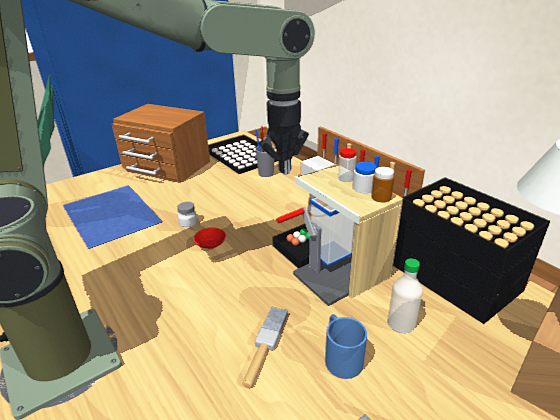

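The bar is back at its starting position as seen by the side camera (y 25.9 against 25.7 mm, z 179 against 180 mm). The tray is home, the beads are in it, the bystanders look unmoved, and the arm is clear. I hand the job in.

Run:
```python
from plant import ctrl,sensors
ctrl.finish_job();print(sensors.read_state()['t'])
```

```text
the job is handed in; nothing more can be done
the job is handed in; nothing more can be done
```

The job is done and handed in at about 24 s of the 61 s allowed. No verdict was reported.

**What I did:** I pushed the tray against the stop with both open fingers, stopping on contact. With the fingers closed I pressed the bar along its arc to a commanded tilt of about 1.9 rad, and all six beads rolled out into the tray. I then eased the tub back along the same arc in about 4.6 s and lifted the arm clear.

**Last checks:**
- **Tray:** centre at about (0.7, 92.4) mm in the stand's frame and square within about 0.2°.
- **Beads:** all six are visible inside the tray. Before easing back, with the tub still over, their highest measured point was about 33 mm. After the return, my height filter also caught the tray's walls, so I confirmed the beads by eye in the picture.
- **Tub:** the red bar is back within about 1 mm of where it started, so the tub is upright.
- **Forces:** the force readings after each move stayed under about 8 N. I saw no sign of contact with the shelf, though I had no direct measurement of it.
- **Bystanders:** the side view shows none of them visibly moved. I did not re-measure their positions.

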